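Put the last loaf away and latch the bread box

TASK

Put the small long loaf into the open bread box, setting it down gently inside rather than dropping it. Then close the box's lid and push its front edge down against the rubber seal, feeling your way and never pressing harder than about 25 N, until the spring latch at the front catches and the lid stays shut by itself when you let go. Leave the round loaf, the jar and the bread basket where they stand.

Things in the scene. Friction and masses are not known exactly. Their poses are not given: they have to be found in the camera images.
- loaf: the small long crusty loaf, rigid, 150 mm long, 54 mm wide and 54 mm high, about 0.16 kg, with pale slashes across its top. Grip it across its width: its sides are upright there, 50 mm apart. Origin: centre of its underside; x along its length, z up.
- box: plain grey open plastic bread box, fixed to the counter: 200 mm deep (x) by 270 mm wide (y), walls and floor 6 mm, rim 85 mm high. Origin: centre of its underside; x points from its front to its hinged back, z up. A steel spring latch (40 mm wide, reaching 67 mm ahead of the front wall, top up to 125 mm above the counter) sits at the middle of the front.
- lid (a joint): angle of the white lid on its hinge along the back rim: 0 level, 1.57 upright, 1.9 leaning back on its stop; starts at 1.6 to 1.85. 206 mm from hinge to front edge, 284 mm wide, 10 mm thick, 0.35 kg. Stays put near upright; below about 1.0 it sinks by itself, slowed by a damper to about 1 rad/s, and rests UNLATCHED at 0.09 to 0.19. Latched it stays below 0.075; let go unlatched, it springs back.
- lid_hinge (a point): point on the lid's hinge axis at mid-width, at the lid's underside: 100 mm behind the box's centre, 92 mm above the counter. Axes turn with the lid.
- lid_edge (a point): where to push: on the lid's outer (upper) face, 190 mm from the hinge, 16 mm from the front edge, mid-width; z = outward normal. The latch's sloped nose resists a bar under the lid's front, then snaps over it (push there: 5 to 14 N with the seal). 2 mm lower a rubber buffer meets the bar: the force climbs 10 N per mm. Catching height differs, unmeasured: lid at 0.07 to -0.03.
- boule: bystander: round dark loaf, 128 mm across, 70 mm high. Origin: centre of its underside.
- jar: bystander: amber glass jar, 72 mm across, 110 mm high. Origin: centre of its underside.
- basket: bystander: small wicker basket of rolls, 100 x 120 mm, 70 mm high. Origin: centre of its underside.
- seal_top (a point): top, mid-width, of the black rubber seal, a strip 10 mm thick standing on the box's front wall, when not pressed: 112 mm above the counter, 96 mm ahead of the box's centre. Under the lid it yields straight down by up to 30 mm: 3 N to start, then 0.45 N per mm. Does not move with the lid.

How it is judged:
By the outcome, as a careful person would: the job done as asked, in the order asked, and still so for the second after the job is handed in, with the robot touching nothing.
It also fails if it takes over 67 s, if anything falls off the work surface, if the arm or the gripper's body presses on something with over 40 N, if the wrist force passes 120 N, or if a joint passes its speed limit or range.

ROBOT

A 6-joint arm with a two-finger parallel gripper is mounted at the origin on the work surface. World frame = base frame: x ahead of the robot, y to its left, z up, the work surface at z = 0. Lengths are in m, angles in rad, forces in N, time in s.
With the tool pointing down it reaches from about 0.35 to 0.775 m from the base axis. Payload 7.3 kg.
Tool frame: the origin (TCP) lies at the centre of the arm's flange, where the gripper is bolted on; the fingertips stand 178 mm ahead of it and the grasp point (between the pads) lies 159 mm ahead of it; z points along the fingers, y is the line along which they close (so a half turn about z gives the same grasp; the last joint's range is limited). The gripper opens to 92 mm and grips with 3 to 60 N. Pads are 19 mm wide; open, the fingers measure 130 mm over their backs; the gripper's body (75 mm by 190 mm) begins 47 mm behind the grasp point.
Start: joints at [-1.28, 0.342, 1.524, -0, 1.275, -0.146], TCP at [0.222, -0.476, 0.405] pointing down, gripper open.
Joint ranges: [-2.53, 2.53], [-0.77, 2.02], [0.04, 2.7], [-1, 4.14], [0.28, 2.66], [-3.11, 3.11]. Speed limits (rad/s): [2.57, 2.57, 3.14, 3.14, 3.14, 3.14].

INTERFACE

Orientations are given as [roll, pitch, yaw] about the fixed x, y, z axes, in that order (R = Rz(yaw) Ry(pitch) Rx(roll)).
In Python, from cell import robot gives the robot as it stands.
- The arm moves only by the shell command python3 -m pendant 'ROWS' [OPENING] [FORCE]. ROWS is a JSON list of rows, 1 to 8 of them, each written [[dx, dy, dz], [rx, ry, rz]]: dx, dy, dz in m, then a rotation vector rx, ry, rz in rad; each row shifts and turns the commanded pose from where the row before left it, along the tool's axes as they then stand; what a row does not reach is not made up. A row lasts 1/12 s, in which the tool goes at most 0.0417 m and 0.125 rad, less where a joint would pass 70% of its speed; a pose out of reach is approached as far as the arm can. OPENING is the finger opening in m, set as the command begins (- or left out keeps the last). The fingers move at their own pace and stop on an object; FORCE is the grip in N (left out, the last holds). Time passes only in rows, so rows that do not move let the fingers close. It prints the time, the measured TCP pose, the force, the opening and the grip force at its end. Input that does not fit is refused with a message, and nothing moves.
- robot.observe(): the state, without advancing time (a new reading comes with each control period).
- robot.read_camera(name): name is "scene" or "top" or "wrist"; returns a dict with "image" (400x640x3 uint8, red, green, blue), "fx", "fy", "cx", "cy" (pixels), "k1" (the pictures are not rectified: a ray, as slopes to the right and down, at radius r is drawn at 1 + k1 r^2 times it, then the intrinsics apply), "pose" (4x4, takes a point from camera to world coordinates). Camera axes: x right, y down, z forward; pixel columns grow to the right and rows downward; lengths in m; the calibration is good to about 2 mm. A picture is of the moment at which its call begins. There is no depth.
- robot.hand_in(): hands the job in; it is judged then, once.
The state is a dict: "time": time; "qpos": joint angles; "qvel": joint speeds; "joint_efforts": joint torques, N m; "tool_pos": TCP position; "tool_rot": TCP orientation; "contact_force": force on the tool from outside, world axes, zero at the start; "torque": the same for the moment, N m; "opening": finger opening in m; "grip_force": force on a finger pad.
Only numpy, scipy, OpenCV 4.12 (cv2) and the standard library are available. Lean on these libraries where they do the work, as an engineer would, in place of code of your own. Each camera call takes 0.05 s, during which the arm holds its last target. There are 200 camera calls.

## Working session

There is one attempt and no reset: what is moved stays moved. The work goes in short steps, Python scripts to look and compute and a shell command to move; the robot and the scene stay as the last step left them, time stands still between calls to the robot, and variables do not carry over. Pictures are saved under pics/ and viewed, at most 10 in all, crops included, and the job is handed in when it is done.

```bash
ls; mkdir -p pics; cat > h.py <<'E'
import numpy as np, cv2
from cell import robot
def save(n,f):
    c=robot.read_camera(n); cv2.imwrite(f,c['image'][:,:,::-1]); np.save(f+'.npy',{k:v for k,v in c.items()},allow_pickle=True); return c
def load(f): return np.load(f+'.npy',allow_pickle=True).item()
def ray(c,u,v):
    K=np.array([[c['fx'],0,c['cx']],[0,c['fy'],c['cy']],[0,0,1.]])
    p=cv2.undistortPoints(np.array([[[u,v]]],float),K,np.array([c['k1'],0,0,0.]))[0,0]
    T=np.array(c['pose']); d=T[:3,:3]@np.array([p[0],p[1],1]); return T[:3,3],d/np.linalg.norm(d)
def plane(c,u,v,z):
    o,d=ray(c,u,v); return o+d*(z-o[2])/d[2]
def tri(a,b):
    (o1,d1),(o2,d2)=ray(*a),ray(*b)
    A=np.stack([d1,-d2],1); s=np.linalg.lstsq(A,o2-o1,rcond=None)[0]
    p,q=o1+s[0]*d1,o2+s[1]*d2; return (p+q)/2,np.linalg.norm(p-q)
def proj(c,P):
    T=np.linalg.inv(np.array(c['pose'])); 
    K=np.array([[c['fx'],0,c['cx']],[0,c['fy'],c['cy']],[0,0,1.]])
    return cv2.projectPoints(np.array(P,float).reshape(-1,3),cv2.Rodrigues(T[:3,:3])[0],T[:3,3],K,np.array([c['k1'],0,0,0.]))[0].reshape(-1,2)
E
python3 - <<'E'
from h import *
np.set_printoptions(precision=3,suppress=True)
for n in ('scene','top','wrist'):
    c=save(n,f'pics/{n}0.png'); print(n,c['fx'],c['k1'],np.array(c['pose'])[:3])
print(robot.observe())
E
```

```text
pics
scene 509.47138975107885 -0.01951015536806552 [[ 0.916  0.349 -0.199  0.807]
 [ 0.402 -0.795  0.454 -0.64 ]
 [ 0.    -0.496 -0.868  1.313]]
top 383.2543934056528 0.014697730421496897 [[ 0.003 -0.998  0.061  0.48 ]
 [-1.    -0.002  0.021 -0.   ]
 [-0.021 -0.061 -0.998  0.944]]
wrist 355.91970323020115 -0.05387169433317305 [[ 0.424 -0.861 -0.281  0.298]
 [-0.906 -0.403 -0.13  -0.441]
 [-0.001  0.31  -0.951  0.384]]
{'time': 0.15, 'qpos': array([-1.28 ,  0.343,  1.525, -0.   ,  1.275, -0.146]), 'qvel': array([ 0.001,  0.   , -0.002,  0.001,  0.002, -0.002]), 'joint_efforts': array([  0.002, -43.147, -24.435,   0.072,   0.054,  -0.   ]), 'tool_pos': array([ 0.222, -0.476,  0.404]), 'tool_rot': array([-3.14 , -0.   ,  0.437]), 'contact_force': array([ 0.049, -0.599,  0.661]), 'torque': array([-0.036, -0.012,  0.014]), 'grip_force': 0.0, 'opening': 0.0922542694399299}
```

View pics/scene0.png

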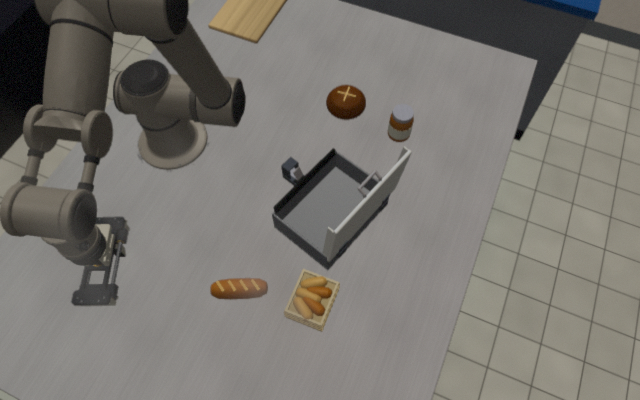

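View pics/top0.png

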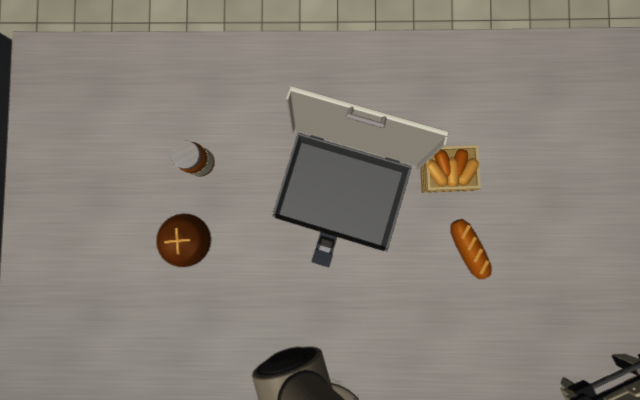

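The scene picture shows the box in the middle (about 335,205) with its lid leaning back and its latch at (292,170). The loaf is at (239,288), the basket at (313,300), the boule at (346,100) and the jar at (401,122). In the top picture the box is at (342,192), the latch at (323,250) and the loaf at (471,249).

```bash
python3 - <<'E'
from h import *
np.set_printoptions(precision=4,suppress=True)
T=load('pics/top0.png');S=load('pics/scene0.png')
a=cv2.resize(T['image'][80:272,265:455],None,fx=3,fy=3,interpolation=cv2.INTER_CUBIC)
b=cv2.resize(S['image'][140:270,265:415],None,fx=3,fy=3,interpolation=cv2.INTER_CUBIC)
a=a[:,:400*3//3]if 0 else a
cv2.imwrite('pics/boxtop.png',a[:,:,::-1]);cv2.imwrite('pics/boxscene.png',b[:,:,::-1])
def loaf(c,x0,y0,x1,y1):
    h=cv2.cvtColor(c['image'],cv2.COLOR_RGB2HSV);m=cv2.inRange(h,(0,110,30),(25,255,255))
    k=np.zeros_like(m);k[y0:y1,x0:x1]=m[y0:y1,x0:x1]
    k=cv2.morphologyEx(k,cv2.MORPH_CLOSE,np.ones((7,7)))
    q=max(cv2.findContours(k,0,2)[0],key=cv2.contourArea);return q
qt=loaf(T,440,205,510,295);qs=loaf(S,195,265,280,310)
for q in(qt,qs):print(cv2.minAreaRect(q),cv2.contourArea(q))
ct=cv2.minAreaRect(qt);cs=cv2.minAreaRect(qs)
print(tri((T,*ct[0]),(S,*cs[0])))
for c,r in((T,ct),(S,cs)):
    p=cv2.boxPoints(r); P=np.array([plane(c,*x,0.027) for x in p]);
    e=[P[1]-P[0],P[2]-P[1]];L=max(e,key=np.linalg.norm);W=min(e,key=np.linalg.norm)
    print(P.mean(0),np.linalg.norm(L),np.linalg.norm(W),np.degrees(np.arctan2(L[1],L[0])))
E
```

```text
((470.52301025390625, 248.9878387451172), (64.10061645507812, 22.874509811401367), 62.10273361206055) 1249.5
((238.0, 288.5), (19.0, 54.0), 90.0) 755.0
(array([ 0.4251, -0.3448,  0.0249]), np.float64(0.00029862932018626933))
[ 0.4255 -0.3439  0.027 ] 0.14800558639696654 0.05417971818698401 -153.32592839273002
[ 0.4257 -0.3451  0.027 ] 0.14225531506591443 0.05126232359456696 23.79591178415884
```

View pics/boxtop.png

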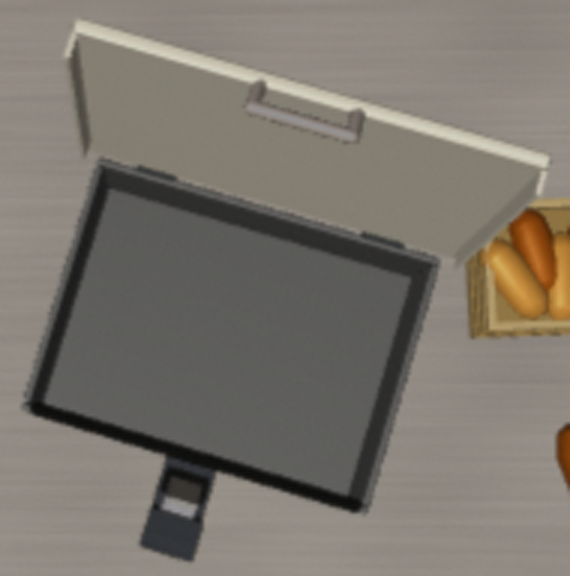

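View pics/boxscene.png

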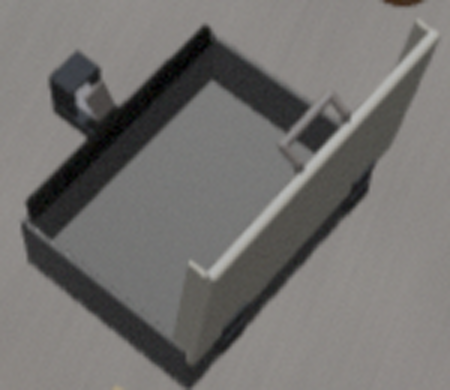

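The top crop shows the rim's back corners at (100,160) and (438,262), and the seal's front corners at (30,405) and (364,510). The latch runs from the front wall to about (168,555). The scene crop shows the seal ends at (208,28) and (28,208), and the front right rim corner at (24,226). The bar under the lid points into the box.

```bash
python3 - <<'E'
from h import *
np.set_printoptions(precision=4,suppress=True)
T=load('pics/top0.png');S=load('pics/scene0.png')
t=lambda x,y:(T,265+(x-1)/3,80+(y-1)/3); s=lambda x,y:(S,265+(x-1)/3,140+(y-1)/3)
print('sealL',tri(t(30,408),s(208,27)));print('sealR',tri(t(362,510),s(28,206)))
print('lid tipR',tri(t(548,158),s(204,275)),'lid tipL',tri(t(78,22),s(436,36)))
BL=plane(*t(100,160),.085);BR=plane(*t(438,262),.085)
FL=plane(*t(26,406),.1) ;FR=plane(*t(368,512),.085)
sL=plane(*t(30,410),.112);sR=plane(*t(362,512),.112)
print(BL,BR,FR,np.linalg.norm(BL-BR),np.linalg.norm(BR-FR));print(sL,sR,np.linalg.norm(sL-sR))
for A,B in((BR,BL),(FR,BR),(sR,sL)):
  e=B-A;print(np.degrees(np.arctan2(e[1],e[0])))
# inner floor corners
F=[plane(*t(*p),.006) for p in((112,188),(412,272),(355,495),(47,402))];print(np.array(F),np.mean(F,0))
print('latch tip',plane(*t(168,555),.125))
# scene-view check of rim
print(plane(*s(22,226),.085), plane(*s(372,178),.085))
E
```

```text
sealL (array([0.5007, 0.1094, 0.1035]), np.float64(0.001278378643023899))
sealR (array([ 0.4291, -0.1314,  0.1056]), np.float64(0.004089000874162022))
lid tipR (array([ 0.6353, -0.2092,  0.2971]), np.float64(0.0049400594316893615)) lid tipL (array([0.7192, 0.0589, 0.2913]), np.float64(0.00028784333084938644))
[0.6885 0.0602 0.085 ] [ 0.6107 -0.1935  0.085 ] [ 0.4245 -0.1399  0.085 ] 0.2653654503847356 0.19378635039869746
[0.4985 0.108  0.112 ] [ 0.4262 -0.1312  0.112 ] 0.2498781770905315
72.95172562928373
-16.054560163919145
73.18247974557148
[[ 0.6843  0.0557  0.006 ]
 [ 0.6145 -0.1901  0.006 ]
 [ 0.433  -0.1424  0.006 ]
 [ 0.5075  0.1079  0.006 ]] [ 0.5598 -0.0422  0.006 ]
latch tip [0.3962 0.0075 0.125 ]
[ 0.4287 -0.1421  0.085 ] [0.6986 0.0297 0.085 ]
```

```bash
python3 -m pendant '[[[0.04,-0.0055,0.017],[0,0,0]],[[0.04,-0.0055,0.017],[0,0,0]],[[0.04,-0.0055,0.017],[0,0,0]],[[0.04,-0.0055,0.017],[0,0,0]],[[0.04,-0.0055,0.017],[0,0,0]],[[0.04,-0.0055,0.017],[0,0,0]],[[0,0,0],[0,0,0]],[[0,0,0],[0,0,0]]]' 0.092 && python3 - <<'E'
from h import *
c=save('wrist','pics/wrist1.png')
s=robot.observe();print(s['tool_pos'],s['tool_rot'],s['time'])
h=cv2.cvtColor(c['image'],cv2.COLOR_RGB2HSV);m=cv2.inRange(h,(0,110,30),(25,255,255));m=cv2.morphologyEx(m,cv2.MORPH_CLOSE,np.ones((9,9)))
q=max(cv2.findContours(m,0,2)[0],key=cv2.contourArea);r=cv2.minAreaRect(q);print(r)
T=load('pics/top0.png');print(tri((c,*r[0]),(T,470.5,249)))
P=np.array([plane(c,*x,0.027) for x in cv2.boxPoints(r)]);e=[P[1]-P[0],P[2]-P[1]];L=max(e,key=np.linalg.norm);print(P.mean(0),[np.linalg.norm(x) for x in e],np.degrees(np.arctan2(L[1],L[0])))
E
```

```text
time: 0.82
tool_pos: [0.4169, -0.3491, 0.3064]
tool_rot: [-3.139, 0.001, 0.441]
contact_force: [-1.2, -0.7, 0.3]
opening: 0.0919
grip_force: 0.0
[ 0.41608073 -0.3502388   0.30722802] [-3.14065707e+00  7.13579152e-04  4.38842263e-01] 0.8667
((318.0, 177.5), (195.0, 72.0), 90.0)
(array([ 0.4263922 , -0.34486079,  0.02123384]), np.float64(0.004222883352940648))
[ 0.42363812 -0.34579594  0.027     ] [np.float64(0.050046821779208404), np.float64(0.15348433846183293)] -152.9244737976965
```

View pics/wrist1.png

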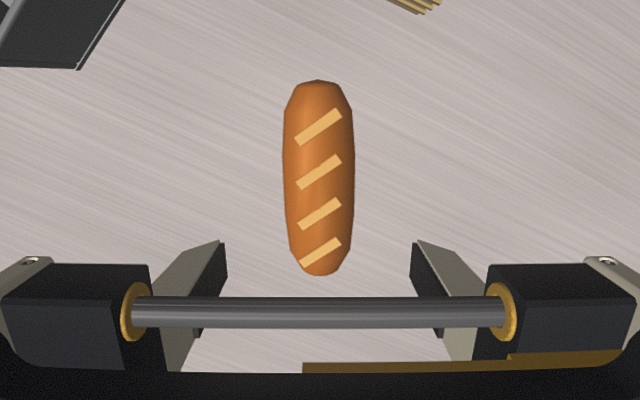

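The wrist view shows the loaf upright in the image, centred at (318,178), so the yaw is right. Next I descend and grip.

```bash
python3 -m pendant '[[[0.005,0,0.02],[0,0,0]],[[0.005,0,0.03],[0,0,0]],[[0,0,0.03],[0,0,0]],[[0,0,0.02],[0,0,0]],[[0,0,0.0155],[0,0,0]],[[0,0,0],[0,0,0]],[[0,0,0],[0,0,0]]]' && python3 -m pendant '[[[0,0,0],[0,0,0]],[[0,0,0],[0,0,0]],[[0,0,0],[0,0,0]],[[0,0,0],[0,0,0]],[[0,0,0],[0,0,0]],[[0,0,0],[0,0,0]],[[0,0,0],[0,0,0]],[[0,0,0],[0,0,0]]]' 0.03 15
```

```text
time: 1.45
tool_pos: [0.4239, -0.3476, 0.1924]
tool_rot: [-3.141, 0.0, 0.435]
contact_force: [0.5, 0.0, 0.7]
opening: 0.0919
grip_force: 0.0
time: 2.12
tool_pos: [0.4248, -0.3464, 0.1924]
tool_rot: [-3.142, 0.0, 0.437]
contact_force: [-0.0, 1.5, 2.7]
opening: 0.0497
grip_force: 14.9
```

```bash
python3 -m pendant '[[[0,0,-0.02],[0,0,0]],[[0,0,-0.035],[0,0,0]],[[0,0,-0.035],[0,0,0]],[[0,0,-0.035],[0,0,0]],[[0,0,-0.025],[0,0,-0.12]],[[0,0,0],[0,0,-0.12]],[[0,0,0],[0,0,-0.12]],[[0,0,0],[0,0,-0.12]]]' && python3 -m pendant '[[[0,0,0],[0,0,-0.12]],[[0,0,0],[0,0,-0.12]],[[0,0,0],[0,0,-0.12]],[[0,0,0],[0,0,-0.12]],[[0,0,0],[0,0,-0.12]],[[0,0,0],[0,0,-0.12]],[[0,0,0],[0,0,-0.12]],[[0,0,0],[0,0,-0.12]]]' && python3 -m pendant '[[[0,0,0],[0,0,-0.12]],[[0,0,0],[0,0,-0.12]],[[0,0,0],[0,0,-0.12]],[[0,0,0],[0,0,-0.12]],[[0,0,0],[0,0,-0.12]],[[0,0,0],[0,0,-0.12]],[[0,0,0],[0,0,-0.12]],[[0,0,0],[0,0,-0.12]]]' && python3 -m pendant '[[[0,0,0],[0,0,-0.014]],[[0,0,0],[0,0,0]],[[0,0,0],[0,0,0]]]'
cat >> h.py <<'E'
from scipy.spatial.transform import Rotation as R
def togo(target,rot=None):
    s=robot.observe();Q=R.from_euler('xyz',s['tool_rot']);d=Q.inv().apply(np.array(target)-s['tool_pos'])
    r=(Q.inv()*R.from_euler('xyz',rot)).as_rotvec() if rot is not None else 0
    print('t',round(s['time'],2),'pos',s['tool_pos'].round(4),'rot',s['tool_rot'].round(3),'q',s['qpos'].round(2),'F',s['contact_force'].round(1),'\n togo',d.round(4),'r',np.round(r,3))
E
python3 -c "
from h import *
togo([.557,-.0606,.34],[np.pi,0,2.85])"
```

```text
time: 2.78
tool_pos: [0.4246, -0.3463, 0.3425]
tool_rot: [3.141, 0.0, 0.923]
contact_force: [0.3, 0.3, -1.6]
opening: 0.0501
grip_force: 14.9
time: 3.45
tool_pos: [0.4246, -0.3463, 0.3417]
tool_rot: [-3.141, -0.001, 1.883]
contact_force: [1.0, 0.9, -2.5]
opening: 0.0499
grip_force: 14.9
time: 4.12
tool_pos: [0.4246, -0.3463, 0.3417]
tool_rot: [3.141, -0.001, 2.843]
contact_force: [0.2, 0.8, -2.2]
opening: 0.0499
grip_force: 14.9
time: 4.37
tool_pos: [0.4247, -0.3464, 0.342]
tool_rot: [3.141, -0.0, 2.847]
contact_force: [-0.5, -0.3, -2.0]
opening: 0.0502
grip_force: 14.9
t 4.37 pos [ 0.4247 -0.3464  0.342 ] rot [ 3.141 -0.     2.847] q [-0.82  0.44  1.55 -0.    1.15 -2.1 ] F [-0.5 -0.3 -2. ] 
 togo [-0.0438  0.3119  0.002 ] r [ 0.    -0.    -0.003]
```

```bash
python3 -m pendant '[[[-0.003,0.02,0],[0,0,0]],[[-0.005,0.037,0],[0,0,0]],[[-0.005,0.037,0],[0,0,0]],[[-0.005,0.037,0],[0,0,0]],[[-0.005,0.037,0],[0,0,0]],[[-0.005,0.037,0],[0,0,0]],[[-0.005,0.037,0],[0,0,0]],[[-0.005,0.037,0],[0,0,0]]]' && python3 -m pendant '[[[-0.004,0.02,0],[0,0,0]],[[-0.002,0.013,0],[0,0,0]],[[0,0,0],[0,0,0]],[[0,0,0],[0,0,0]],[[0,0,0],[0,0,0]]]'
python3 - <<'E'
from h import *
togo([.557,-.0606,.2],[np.pi,0,2.85])
a=save('top','pics/top2.png')['image'][80:272,265:455];b=save('scene','pics/scene2.png')['image'][120:280,250:420]
a=cv2.resize(a,None,fx=2,fy=2);b=cv2.resize(b,(408,384));cv2.imwrite('pics/both2.png',np.hstack([a,b])[:,:,::-1])
E
```

```text
time: 5.03
tool_pos: [0.5416, -0.0883, 0.3423]
tool_rot: [-3.141, 0.0, 2.848]
contact_force: [1.2, -0.2, -1.9]
opening: 0.0498
grip_force: 14.9
time: 5.45
tool_pos: [0.556, -0.0612, 0.342]
tool_rot: [-3.141, -0.0, 2.849]
contact_force: [-0.5, 0.2, -2.3]
opening: 0.0501
grip_force: 14.9
t 5.45 pos [ 0.556  -0.0612  0.342 ] rot [-3.141 -0.     2.849] q [-0.25  0.46  1.52 -0.    1.16 -1.52] F [-0.5  0.2 -2.3] 
 togo [-0.0008  0.001   0.142 ] r [-0.001 -0.    -0.001]
```

View pics/both2.png

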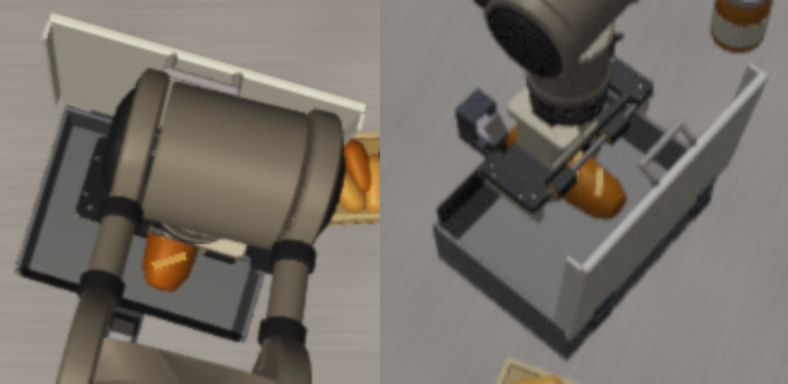

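The picture shows the loaf held over the box, aligned with its x axis and clear of the seal and the lid. Now I lower it.

```bash
python3 -m pendant '[[[0,0,0.02],[0,0,0]],[[0,0,0.03],[0,0,0]],[[0,0,0.03],[0,0,0]],[[0,0,0.025],[0,0,0]],[[0,0,0.015],[0,0,0]],[[0,0,0.01],[0,0,0]],[[0,0,0.006],[0,0,0]],[[0,0,0],[0,0,0]]]' && python3 -m pendant '[[[0,0,0.002],[0,0,0]],[[0,0,0.002],[0,0,0]],[[0,0,0],[0,0,0]],[[0,0,0],[0,0,0]]]'&& python3 -m pendant '[[[0,0,0.002],[0,0,0]],[[0,0,0],[0,0,0]],[[0,0,0],[0,0,0]]]'
```

```text
time: 6.22
tool_pos: [0.5561, -0.0608, 0.2055]
tool_rot: [-3.141, -0.001, 2.85]
contact_force: [-1.1, 0.6, -2.0]
opening: 0.0502
grip_force: 14.9
time: 6.55
tool_pos: [0.5565, -0.0602, 0.2029]
tool_rot: [-3.142, 0.001, 2.851]
contact_force: [-0.1, -0.5, -1.4]
opening: 0.05
grip_force: 14.9
time: 6.8
tool_pos: [0.5563, -0.0601, 0.2003]
tool_rot: [-3.142, 0.0, 2.851]
contact_force: [-0.2, 0.4, -2.6]
opening: 0.05
grip_force: 14.9
```

```bash
python3 -m pendant '[[[0,0,0.001],[0,0,0]],[[0,0,0],[0,0,0]],[[0,0,0],[0,0,0]]]'; python3 -m pendant '[[[0,0,0.001],[0,0,0]],[[0,0,0],[0,0,0]],[[0,0,0],[0,0,0]]]'; python3 -m pendant '[[[0,0,0.001],[0,0,0]],[[0,0,0],[0,0,0]],[[0,0,0],[0,0,0]]]'
```

```text
time: 7.05
tool_pos: [0.5563, -0.0602, 0.1991]
tool_rot: [-3.142, -0.0, 2.851]
contact_force: [0.1, 0.3, -1.9]
opening: 0.0497
grip_force: 14.9
time: 7.3
tool_pos: [0.5564, -0.0602, 0.1984]
tool_rot: [-3.142, 0.0, 2.851]
contact_force: [-0.6, 0.0, 0.7]
opening: 0.0498
grip_force: 14.9
time: 7.55
tool_pos: [0.5564, -0.0602, 0.1983]
tool_rot: [-3.141, 0.001, 2.851]
contact_force: [-3.9, 0.1, 8.9]
opening: 0.0507
grip_force: 14.9
```

The loaf is on the floor of the box. I release it and lift straight up.

```bash
python3 -m pendant '[[[0,0,0],[0,0,0]],[[0,0,0],[0,0,0]],[[0,0,0],[0,0,0]],[[0,0,0],[0,0,0]],[[0,0,0],[0,0,0]]]' 0.08 && python3 -m pendant '[[[0,0,-0.01],[0,0,0]],[[0,0,-0.02],[0,0,0]],[[0,0,-0.035],[0,0,0]],[[0,0,-0.035],[0,0,0]],[[0,0,-0.035],[0,0,0]],[[0,0,-0.035],[0,0,0]],[[0,0,-0.035],[0,0,0]],[[0,0,-0.035],[0,0,0]]]' && python3 -m pendant '[[[0,0,-0.035],[0,0,0]],[[0,0,-0.03],[0,0,0]],[[0,0,0],[0,0,0]],[[0,0,0],[0,0,0]]]' 0 5
cat >> h.py <<'E'
C=np.array([.558,-.040]);PSI=-.2915
X=np.array([np.cos(PSI),np.sin(PSI)]);Y=np.array([-X[1],X[0]])
def tip2tcp(bx,by,z,tilt,L=.178):
    Q=R.from_euler('xyz',[np.pi,0,2.85])*R.from_rotvec([0,-tilt,0])
    p=np.r_[C+bx*X+by*Y,z]-L*Q.apply([0,0,1]);return p,Q.as_euler('xyz')
E
python3 - <<'E'
from h import *
c=save('top','pics/top3.png');cv2.imwrite('pics/c3.png',cv2.resize(c['image'][60:280,240:480],None,fx=2.4,fy=2.4)[:,:,::-1])
p,r=tip2tcp(.175,0,.345,.35);print(p,r);togo(p,r)
w=save('wrist','pics/w3.png')
E
```

```text
time: 7.97
tool_pos: [0.5564, -0.0602, 0.197]
tool_rot: [-3.142, -0.0, 2.851]
contact_force: [-0.4, 0.0, -0.3]
opening: 0.0776
grip_force: 0.0
time: 8.63
tool_pos: [0.5557, -0.06, 0.4399]
tool_rot: [-3.142, 0.001, 2.851]
contact_force: [0.8, -0.2, 0.7]
opening: 0.0803
grip_force: 0.0
time: 8.97
tool_pos: [0.5559, -0.06, 0.5046]
tool_rot: [3.141, 0.005, 2.851]
contact_force: [-0.7, 0.1, -1.4]
opening: 0.0578
grip_force: 0.0
[ 0.66715811 -0.07274667  0.51220834] [3.14159265 0.35       2.85      ]
t 9.02 pos [ 0.5559 -0.06    0.5026] rot [-3.142e+00  1.000e-03  2.851e+00] q [-0.24  0.35  1.24 -0.    1.55 -1.52] F [ 0.   0.2 -0.1] 
 togo [-0.1102  0.0197 -0.0095] r [ 0.    -0.349  0.001]
```

View pics/w3.png

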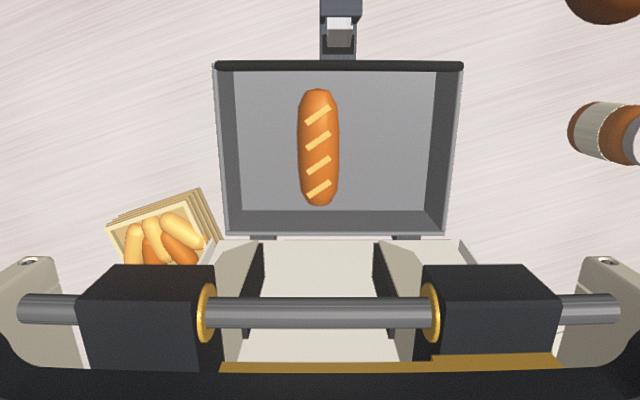

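The wrist view shows the loaf at (318,147), flat inside the box, and the latch at (340,30). Next the closed fingers go over and behind the lid.

```bash
python3 -m pendant '[[[0,0,-0.01],[0,0,0]],[[-0.035,0.0066,-0.005],[0,0,0]],[[-0.037,0.0066,0],[0,0,0]],[[-0.037,0.0065,0],[0,0,0]],[[0,0,0],[0,-0.116,0]],[[0,0,0],[0,-0.116,0]],[[0,0,0],[0,-0.116,0]],[[0,0,0],[0,0,0]]]' 0 5
python3 - <<'E'
from h import *
p,r=tip2tcp(.175,0,.27,.35);togo(p,r)
a=save('scene','pics/scene4.png')['image'][60:260,250:470];cv2.imwrite('pics/c4.png',cv2.resize(a,None,fx=2.5,fy=2.5)[:,:,::-1])
E
```

```text
time: 9.73
tool_pos: [0.6666, -0.0723, 0.5145]
tool_rot: [-3.141, 0.348, 2.851]
contact_force: [-1.4, 0.5, 0.8]
opening: 0.0011
grip_force: 0.0
t 9.73 pos [ 0.6666 -0.0723  0.5145] rot [-3.141  0.348  2.851] q [-0.22  0.49  1.02 -0.03  1.28 -1.49] F [-1.4  0.5  0.8] 
 togo [ 0.0257 -0.0002  0.0729] r [ 0.    -0.002  0.001]
```

View pics/c4.png

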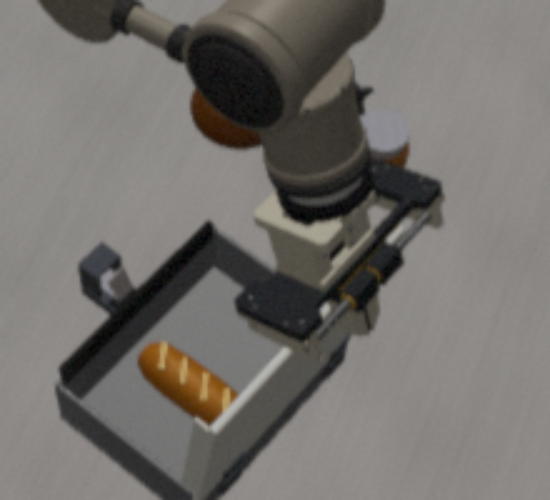

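The crop shows the fingers past the lid's top edge, behind it, with the loaf in the box. I lower, then pull the lid forward.

```bash
python3 -m pendant '[[[0.006,0,0.017],[0,0,0]],[[0.006,0,0.017],[0,0,0]],[[0.006,0,0.017],[0,0,0]],[[0.006,0,0.017],[0,0,0]],[[0,0,0],[0,0,0]],[[0,0,0],[0,0,0]]]' && python3 -m pendant '[[[0.009,0,-0.0034],[0,0,0]],[[0.009,0,-0.0034],[0,0,0]],[[0.009,0,-0.0034],[0,0,0]],[[0.009,0,-0.0034],[0,0,0]],[[0,0,0],[0,0,0]]]'
python3 - <<'E'
from h import *
p,r=tip2tcp(0,0,.27,.35);togo(p,r)
E
```

```text
time: 10.28
tool_pos: [0.6669, -0.0728, 0.444]
tool_rot: [-3.141, 0.342, 2.851]
contact_force: [-0.5, -0.4, 0.3]
opening: 0.0006
grip_force: 0.0
time: 10.7
tool_pos: [0.6293, -0.0613, 0.4483]
tool_rot: [3.141, 0.35, 2.851]
contact_force: [1.3, -0.2, 0.7]
opening: 0.0008
grip_force: 0.0
t 10.7 pos [ 0.6293 -0.0613  0.4483] rot [3.141 0.35  2.851] q [-0.21  0.43  1.29 -0.03  1.07 -1.48] F [ 1.3 -0.2  0.7] 
 togo [ 1.311e-01  1.000e-04 -3.600e-02] r [ 0.001 -0.     0.001]
```

```bash
python3 -m pendant '[[[0.012,0,-0.0022],[0,0,0]],[[0.012,0,-0.0022],[0,0,0]],[[0.012,0,-0.0022],[0,0,0]],[[0.012,0,-0.0022],[0,0,0]],[[0.012,0,-0.0022],[0,0,0]],[[0.012,0,-0.0022],[0,0,0]],[[0.012,0,-0.0022],[0,0,0]],[[0,0,0],[0,0,0]]]'
python3 - <<'E'
from h import *
p,r=tip2tcp(0,0,.26,.35);togo(p,r)
a=save('scene','pics/scene5.png')['image'][60:260,230:450];b=save('top','pics/top5.png')['image'][60:280,250:450]
cv2.imwrite('pics/c5.png',np.hstack([cv2.resize(a,(440,400)),cv2.resize(b,(360,400))])[:,:,::-1])
E
```

```text
time: 11.37
tool_pos: [0.5486, -0.0372, 0.4324]
tool_rot: [-3.142, 0.347, 2.851]
contact_force: [0.1, 1.0, 0.8]
opening: 0.0005
grip_force: 0.0
t 11.37 pos [ 0.5486 -0.0372  0.4324] rot [-3.142  0.347  2.851] q [-0.2   0.29  1.55 -0.04  0.96 -1.46] F [0.1 1.  0.8] 
 togo [ 0.0499  0.0001 -0.0126] r [ 0.    -0.003  0.001]
```

View pics/c5.png

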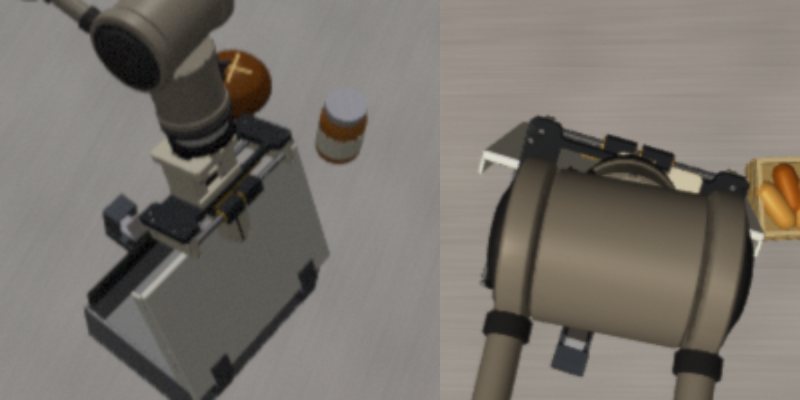

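The lid follows the fingers and leans forward at roughly 1.25 rad. I keep pulling until it sinks by itself.

```bash
python3 -m pendant '[[[0.0113,0,-0.001],[0,0,0]],[[0.0113,0,-0.001],[0,0,0]],[[0.0113,0,-0.001],[0,0,0]],[[0.0113,0,-0.001],[0,0,0]],[[0.0113,0,-0.001],[0,0,0]],[[0.0113,0,-0.001],[0,0,0]],[[0.0113,0,-0.001],[0,0,0]],[[0.0113,0,-0.001],[0,0,0]]]' ; python3 -m pendant '[[[0,0,0],[0,0,0]],[[0,0,0],[0,0,0]],[[0,0,0],[0,0,0]],[[0,0,0],[0,0,0]],[[0,0,0],[0,0,0]],[[0,0,0],[0,0,0]],[[0,0,0],[0,0,0]],[[0,0,0],[0,0,0]]]'; python3 -m pendant '[[[0,0,-0.02],[0,0,0]],[[0,0,-0.02],[0,0,0]],[[0,0,-0.02],[0,0,0]],[[0,0,-0.02],[0,0,0]],[[0,0,0],[0,0,0]]]'
python3 - <<'E'
from h import *
# lid_edge push: angle .12
th=.12;bx=.1-.19*np.cos(th)+0.010*np.sin(th)*-1;z=.092+.19*np.sin(th)+.01*np.cos(th);print(bx,z)
p,r=tip2tcp(bx,0,.19,0);print(p);togo(p,r)
a=save('scene','pics/scene6.png')['image'][100:280,230:430];b=save('top','pics/top6.png')['image'][60:280,250:450]
cv2.imwrite('pics/c6.png',np.hstack([cv2.resize(a,(440,400)),cv2.resize(b,(360,400))])[:,:,::-1])
E
```

```text
time: 12.13
tool_pos: [0.4661, -0.0126, 0.4086]
tool_rot: [3.142, 0.349, 2.85]
contact_force: [-0.2, -0.2, -0.2]
opening: 0.0004
grip_force: 0.1
time: 12.8
tool_pos: [0.4656, -0.0125, 0.4081]
tool_rot: [-3.142, 0.348, 2.851]
contact_force: [-0.3, -0.1, 0.2]
opening: 0.0005
grip_force: 0.0
time: 13.22
tool_pos: [0.439, -0.0044, 0.4871]
tool_rot: [3.141, 0.355, 2.851]
contact_force: [0.8, -0.2, 1.0]
opening: 0.0003
grip_force: 0.0
-0.08983076288512376 0.12467340574343334
[ 0.47195885 -0.0141836   0.368     ]
t 13.22 pos [ 0.439  -0.0044  0.4871] rot [3.141 0.355 2.851] q [-0.17  0.04  1.7  -0.05  1.05 -1.44] F [ 0.8 -0.2  1. ] 
 togo [ 0.0091 -0.      0.1236] r [0.001 0.355 0.001]
```

View pics/c6.png

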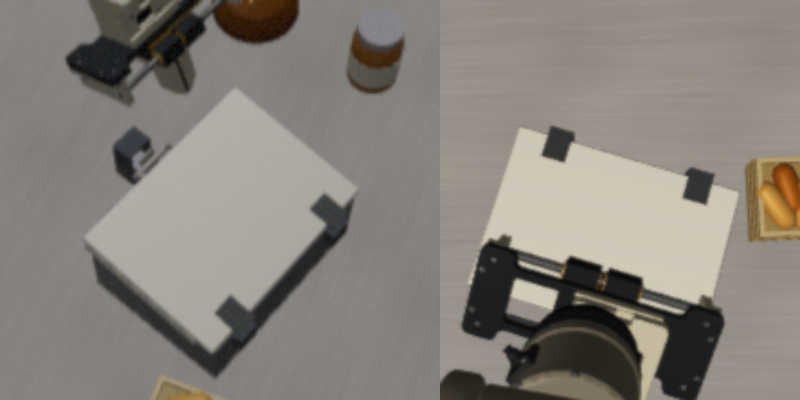

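The lid now rests on the seal, unlatched, with its bar at the latch (scene crop about 150,160). I straighten the tool and move above the push point.

```bash
python3 -m pendant '[[[0,0,0],[0,0.118,0]],[[0,0,0],[0,0.118,0]],[[0,0,0],[0,0.118,0]],[[-0.03,0,0.03],[0,0,0]],[[-0.009,0,0.035],[0,0,0]],[[0,0,0.03],[0,0,0]],[[0,0,0.015],[0,0,0]],[[0,0,0],[0,0,0]]]' 0 20
python3 - <<'E'
from h import *
p,r=tip2tcp(-.086,0,.14,0);print(p);togo(p,r)
T=save('top','pics/top7.png');S=save('scene','pics/scene7.png')
E
```

```text
time: 13.98
tool_pos: [0.4746, -0.0154, 0.3685]
tool_rot: [-3.14, -0.016, 2.85]
contact_force: [-0.9, 0.2, 0.2]
opening: 0.0
grip_force: 0.0
[ 0.47562801 -0.01528452  0.318     ]
t 13.98 pos [ 0.4746 -0.0154  0.3685] rot [-3.14  -0.016  2.85 ] q [-0.19  0.29  1.71  0.    1.16 -1.47] F [-0.9  0.2  0.2] 
 togo [-0.0017  0.0005  0.0505] r [-0.001 -0.016  0.   ]
```

```bash
python3 -m pendant '[[[-0.001,0,0.02],[0,-0.014,0]],[[0,0,0.018],[0,0,0]],[[0,0,0],[0,0,0]]]'; for i in 1 2 3; do python3 -m pendant '[[[0,0,0.003],[0,0,0]],[[0,0,0],[0,0,0]]]' | egrep 'pos|contact'; done; for i in 1; do python3 -m pendant '[[[0,0,0.003],[0,0,0]],[[0,0,0],[0,0,0]]]' | egrep 'pos|contact'; done
```

```text
time: 14.33
tool_pos: [0.4761, -0.0157, 0.3344]
tool_rot: [-3.141, 0.005, 2.851]
contact_force: [-0.8, 0.3, 0.1]
opening: 0.0005
grip_force: 0.0
tool_pos: [0.4769, -0.0158, 0.3338]
contact_force: [-0.9, 0.8, 0.0]
tool_pos: [0.4767, -0.0158, 0.3303]
contact_force: [1.1, 0.9, -0.4]
tool_pos: [0.4765, -0.0157, 0.3266]
contact_force: [-0.7, -0.7, 0.4]
tool_pos: [0.4765, -0.0157, 0.3232]
contact_force: [-0.1, 0.5, -0.3]
```

```bash
python3 -m pendant '[[[0,0,0.003],[0,0,0]],[[0,0,0.003],[0,0,0]],[[0,0,0],[0,0,0]]]' | egrep 'pos|contact';  python3 -m pendant '[[[0,0,0.003],[0,0,0]],[[0,0,0],[0,0,0]]]' | egrep 'pos|contact';python3 -m pendant '[[[0,0,0.003],[0,0,0]],[[0,0,0],[0,0,0]]]' | egrep 'pos|contact'
```

```text
tool_pos: [0.4765, -0.0158, 0.3169]
contact_force: [0.4, -0.5, -0.5]
tool_pos: [0.4766, -0.0158, 0.3141]
contact_force: [0.2, 0.2, -0.4]
tool_pos: [0.4766, -0.0158, 0.3112]
contact_force: [0.1, 0.7, 0.3]
```

```bash
python3 -m pendant '[[[0,0,0.002],[0,0,0]],[[0,0,0],[0,0,0]]]' | egrep 'pos|contact';  python3 -m pendant '[[[0,0,0.002],[0,0,0]],[[0,0,0],[0,0,0]]]' | egrep 'pos|contact';python3 -m pendant '[[[0,0,0.002],[0,0,0]],[[0,0,0],[0,0,0]]]' | egrep 'pos|contact'
```

```text
tool_pos: [0.4767, -0.0158, 0.3094]
contact_force: [-0.0, -0.2, -0.2]
tool_pos: [0.4767, -0.0158, 0.3075]
contact_force: [1.3, 0.7, 1.3]
tool_pos: [0.4767, -0.0158, 0.3054]
contact_force: [0.9, 1.2, 0.9]
```

```bash
python3 -m pendant '[[[0,0,0.002],[0,0,0]],[[0,0,0],[0,0,0]]]' | egrep 'pos|contact';  python3 -m pendant '[[[0,0,0.002],[0,0,0]],[[0,0,0],[0,0,0]]]' | egrep 'pos|contact';python3 -m pendant '[[[0,0,0.002],[0,0,0]],[[0,0,0],[0,0,0]]]' | egrep 'pos|contact'
```

```text
tool_pos: [0.4767, -0.0158, 0.3034]
contact_force: [-1.1, 1.2, 0.9]
tool_pos: [0.4767, -0.0158, 0.3014]
contact_force: [-0.0, 0.7, 0.6]
tool_pos: [0.4767, -0.0158, 0.2995]
contact_force: [-0.7, 0.5, 2.8]
```

```bash
python3 -m pendant '[[[0,0,0.0015],[0,0,0]],[[0,0,0],[0,0,0]]]' | egrep 'pos|contact';  python3 -m pendant '[[[0,0,0.0015],[0,0,0]],[[0,0,0],[0,0,0]]]' | egrep 'pos|contact'
```

```text
tool_pos: [0.4766, -0.0158, 0.2981]
contact_force: [-0.9, 0.4, 4.2]
tool_pos: [0.4765, -0.0157, 0.2967]
contact_force: [-1.8, 1.4, 5.5]
```

```bash
python3 -m pendant '[[[0,0,0.0015],[0,0,0]],[[0,0,0],[0,0,0]]]' | egrep 'pos|contact';  python3 -m pendant '[[[0,0,0.0015],[0,0,0]],[[0,0,0],[0,0,0]]]' | egrep 'pos|contact'
```

```text
tool_pos: [0.4764, -0.0157, 0.2952]
contact_force: [-2.7, 0.6, 6.1]
tool_pos: [0.4764, -0.0157, 0.2936]
contact_force: [-4.0, 0.6, 5.2]
```

```bash
python3 -m pendant '[[[0,0,0.001],[0,0,0]],[[0,0,0],[0,0,0]]]' | egrep 'pos|contact';  python3 -m pendant '[[[0,0,0.001],[0,0,0]],[[0,0,0],[0,0,0]]]' | egrep 'pos|contact'
```

```text
tool_pos: [0.4764, -0.0157, 0.2926]
contact_force: [-3.3, 1.7, 6.2]
tool_pos: [0.4763, -0.0157, 0.2916]
contact_force: [-3.8, 1.0, 5.7]
```

```bash
python3 -m pendant '[[[0,0,0.001],[0,0,0]],[[0,0,0],[0,0,0]]]' | egrep 'pos|contact';  python3 -m pendant '[[[0,0,0.001],[0,0,0]],[[0,0,0],[0,0,0]]]' | egrep 'time|pos|contact'
```

```text
tool_pos: [0.4763, -0.0157, 0.2906]
contact_force: [-3.9, 1.2, 5.8]
time: 17.92
tool_pos: [0.4763, -0.0157, 0.2896]
contact_force: [-2.8, 0.9, 5.4]
```

```bash
python3 -m pendant '[[[0,0,0.001],[0,0,0]],[[0,0,0],[0,0,0]]]' | egrep 'pos|contact';  python3 -m pendant '[[[0,0,0.001],[0,0,0]],[[0,0,0],[0,0,0]]]' | egrep 'time|pos|contact'
```

```text
tool_pos: [0.4764, -0.0157, 0.2885]
contact_force: [-2.7, -0.3, 4.5]
time: 18.25
tool_pos: [0.4765, -0.0157, 0.2876]
contact_force: [-3.4, 0.7, 6.0]
```

```bash
python3 -m pendant '[[[0,0,0.001],[0,0,0]],[[0,0,0],[0,0,0]]]' | egrep 'pos|contact';  python3 -m pendant '[[[0,0,0.001],[0,0,0]],[[0,0,0],[0,0,0]]]' | egrep 'time|pos|contact'
```

```text
tool_pos: [0.4764, -0.0157, 0.2867]
contact_force: [-4.4, 0.9, 6.5]
time: 18.58
tool_pos: [0.4764, -0.0157, 0.2858]
contact_force: [-3.9, 1.3, 7.2]
```

```bash
python3 -m pendant '[[[0,0,0.001],[0,0,0]],[[0,0,0],[0,0,0]]]' | egrep 'pos|contact';  python3 -m pendant '[[[0,0,0.001],[0,0,0]],[[0,0,0],[0,0,0]]]' | egrep 'time|pos|contact'
```

```text
tool_pos: [0.4763, -0.0157, 0.2852]
contact_force: [-6.2, 1.6, 14.0]
time: 18.92
tool_pos: [0.4763, -0.0156, 0.2847]
contact_force: [-7.1, 2.2, 17.5]
```

The force climbs steeply, as it would on the buffer, so the latch may have caught. I let go gradually and check.

```bash
python3 -m pendant '[[[0,0,-0.001],[0,0,0]],[[0,0,-0.001],[0,0,0]],[[0,0,0],[0,0,0]]]' | egrep 'pos|contact'; python3 -m pendant '[[[0,0,-0.001],[0,0,0]],[[0,0,-0.001],[0,0,0]],[[0,0,0],[0,0,0]]]' | egrep 'pos|contact'; python3 -m pendant '[[[0,0,-0.003],[0,0,0]],[[0,0,-0.003],[0,0,0]],[[0,0,0],[0,0,0]]]' | egrep 'pos|contact'; python3 -m pendant '[[[0,0,-0.004],[0,0,0]],[[0,0,-0.01],[0,0,0]],[[0,0,-0.03],[0,0,0]],[[0,0,-0.03],[0,0,0]],[[0,0,-0.03],[0,0,0]],[[0,0,0],[0,0,0]]]'
```

```text
tool_pos: [0.4764, -0.0157, 0.2861]
contact_force: [-4.4, 1.0, 8.2]
tool_pos: [0.4768, -0.0158, 0.2877]
contact_force: [-1.7, 0.2, 3.5]
tool_pos: [0.4771, -0.0159, 0.2941]
contact_force: [-0.6, 0.6, -0.6]
time: 20.17
tool_pos: [0.477, -0.0157, 0.4033]
tool_rot: [3.141, 0.018, 2.851]
contact_force: [1.1, 0.4, 0.5]
opening: 0.0007
grip_force: 0.0
```

The force fell to zero with the finger still below the height where the resting lid pushed back, so the lid stayed down. I check its edge height numerically, having used up my picture views.

```bash
python3 -m pendant '[[[0,0,-0.035],[0,0,0]],[[0.02,0,-0.03],[0,0,0]],[[0.03,0,-0.02],[0,0,0]],[[0.03,0,0],[0,0,0]],[[0.03,0,0],[0,0,0]],[[0,0,0],[0,0,0]],[[0,0,0],[0,0,0]]]' | egrep 'time|pos|contact'
python3 - <<'E'
from h import *
np.set_printoptions(precision=4,suppress=True)
def quad(c,x0,y0,x1,y1):
    h=cv2.cvtColor(c['image'],cv2.COLOR_RGB2HSV);m=((h[...,2]>165)&(h[...,1]>5)).astype(np.uint8)
    return m
n=save('scene','pics/scene8.png');t=save('top','pics/top8.png');o=load('pics/scene6.png')
for c in(o,n):
    im=c['image'].astype(int);m=(im.min(2)>140)&(im[...,0]-im[...,2]>8)
    k=np.zeros(m.shape,np.uint8);k[130:290,260:420]=m[130:290,260:420]
    q=max(cv2.findContours(cv2.morphologyEx(k,2,np.ones((3,3))),0,2)[0],key=cv2.contourArea)[:,0]
    print(cv2.contourArea(q),cv2.approxPolyDP(q[:,None],4,True)[:,0].tolist())
for th in(0,.05,.13,.16):
    P=[]
    for s in(-1,1):
        b=.1-.206*np.cos(th)-.01*np.sin(th);P.append(np.r_[C+b*X+s*.142*Y,.102+.206*th])
    print(th,proj(n,P).round(1).tolist())
E
```

```text
time: 20.75
tool_pos: [0.369, 0.0165, 0.4822]
contact_force: [0.4, 0.7, 0.1]
6790.5 [[337, 142], [269, 205], [325, 256], [333, 249], [326, 240], [331, 234], [344, 237], [376, 202], [370, 192], [376, 186], [386, 191], [391, 185]]Traceback (most recent call last):
  File "<stdin>", line 10, in <module>
ValueError: max() iterable argument is empty
```

```bash
python3 - <<'E'
from h import *
n=load('pics/scene8.png');o=load('pics/scene6.png')
for c in(o,n): print([c['image'][y,x].tolist() for x,y in((320,200),(340,180),(300,200),(300,150),(420,200))])
def run(c,thr):
    im=c['image'].astype(int);m=(im[...,0]-im[...,2]>thr[1])&(im.min(2)>thr[0])
    k=np.zeros(m.shape,np.uint8);k[130:290,260:420]=m[130:290,260:420]
    q=max(cv2.findContours(cv2.morphologyEx(k,2,np.ones((3,3))),0,2)[0],key=cv2.contourArea)[:,0]
    return cv2.approxPolyDP(q[:,None],4,True)[:,0].tolist()
for c in (o,n):
    try: print(run(c,(120,8)))
    except Exception as e: print(e)
for th in(0,.03,.05,.13,.16):
    b=.1-.206*np.cos(th)-.01*np.sin(th)
    print(th,proj(n,[np.r_[C+b*X+s*.142*Y,.102+.206*th] for s in(-1,1)]).round(1).tolist())
E
```

```text
[[173, 171, 163], [174, 172, 163], [175, 173, 164], [134, 131, 129], [134, 132, 129]]
[[175, 177, 174], [175, 176, 175], [175, 178, 173], [131, 129, 126], [132, 128, 125]]
[[337, 142], [269, 205], [324, 256], [333, 250], [326, 240], [331, 234], [344, 238], [374, 205], [370, 192], [391, 186]]
max() iterable argument is empty
0 [[266.4, 211.4], [335.0, 144.1]]
0.03 [[266.1, 210.3], [335.0, 142.8]]
0.05 [[266.0, 209.6], [335.0, 142.0]]
0.13 [[265.5, 206.9], [335.3, 138.8]]
0.16 [[265.4, 206.0], [335.5, 137.6]]
```

```bash
python3 - <<'E'
from h import *
for f in('scene6','scene7','scene8'):
    c=load(f'pics/{f}.png');g=cv2.cvtColor(c['image'],cv2.COLOR_RGB2GRAY);g=cv2.resize(g,None,fx=4,fy=4,interpolation=cv2.INTER_CUBIC)
    k=np.zeros_like(g);k[520:1160,1040:1680]=(g>152)[520:1160,1040:1680]
    q=max(cv2.findContours(cv2.morphologyEx(k,2,np.ones((5,5))),0,2)[0],key=cv2.contourArea)[:,0]/4
    print(f,'left',q[q[:,0].argmin()],'top',q[q[:,1].argmin()],'low',q[q[:,1].argmax()],'right',q[q[:,0].argmax()])
E
python3 -m pendant '[[[0,0,0],[0,0,0]],[[0,0,0],[0,0,0]],[[0,0,0],[0,0,0]],[[0,0,0],[0,0,0]],[[0,0,0],[0,0,0]],[[0,0,0],[0,0,0]],[[0,0,0],[0,0,0]],[[0,0,0],[0,0,0]]]' | head -1
python3 - <<'E'
from h import *
c=save('scene','pics/scene9.png');g=cv2.cvtColor(c['image'],cv2.COLOR_RGB2GRAY);g=cv2.resize(g,None,fx=4,fy=4,interpolation=cv2.INTER_CUBIC)
k=np.zeros_like(g);k[520:1160,1040:1680]=(g>152)[520:1160,1040:1680]
q=max(cv2.findContours(cv2.morphologyEx(k,2,np.ones((5,5))),0,2)[0],key=cv2.contourArea)[:,0]/4
print('now','left',q[q[:,0].argmin()],'top',q[q[:,1].argmin()])
a=load('pics/scene0.png')['image'];b=c['image']
d=np.abs(a.astype(int)-b).max(2)>40
for n,(x0,y0,x1,y1) in dict(boule=(320,80,370,122),jar=(385,100,418,145),basket=(283,268,342,330)).items(): print(n,d[y0:y1,x0:x1].mean().round(3))
E
```

```text
scene6 left [268.75 206.  ] top [336.5  139.75] low [325.75 257.  ] right [391.75 185.25]
scene7 left [268.75 205.75] top [336.25 139.75] low [325.75 257.  ] right [391.75 185.5 ]
scene8 left [268.75 209.25] top [335.75 143.75] low [325.25 257.  ] right [391.5  185.25]
time: 21.52
now left [268.75 209.  ] top [335.5  143.75]
boule 0.0
jar 0.0
basket 0.0
```

The lid's edge dropped 3.5 to 4 px from its resting place, about 0.1 rad, and it holds at about 0.04. The bystanders have not moved.

```bash
python3 -c "
from cell import robot
print(robot.hand_in())"
```

```text
the job is handed in; nothing more can be done
None
```

The loaf is set down inside the box and the lid is closed and holding shut by itself at about 0.04 rad; readings while pressing stayed under 20 N, the boule, jar and basket did not move, and the job is handed in with no verdict shown.

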